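# Offer a hinge leaf up to its jamb

### The job

Swing the door of the roofless wooden case wide open by its brass pull. Then pick up, by its upright lug, the loose brass hinge leaf that has a single knuckle in the middle (not the one with two), bring it in level with its knuckle between the two knuckles of the leaf fixed in the case and its plate pointing out through the doorway, and line up the three knuckle holes for a tapered pin. Finish while still holding it there in the gripper, still and clear of the case, with the door left wide open and everything else on the bench left where it is.

Things in the scene. Friction and masses are not known exactly. Their poses are not given: they have to be found in the camera images.
- case: Open-topped dark wooden case fixed to the bench, 140 (x) x 190 (y) x 134 mm high, brass-capped side walls (10 mm thick), back wall 70 mm high; the front (-x) is closed only by the door. Origin: centre of its underside; z up. Inside, a pale jamb block across the back half (top 64 mm above the bench) carries the fixed brass leaf, flat, its two knuckles pointing to the doorway.
- door (a joint): Opening angle of the case's door, rad: 0 closed, at most 1.9; wide open is past 1.2. Dark wooden panel 178 wide, 8 thick, 12 to 128 mm above the bench, on a vertical hinge at the case's +y front edge; swings out to the case's -x side (clockwise from above), turns lightly (0.06 N m friction), stays where it is left. It may start a little ajar (up to 0.2).
- door_hinge (a point): Point on the door's vertical hinge axis, 112 mm above the bench; its axes turn with the door (at 0 they are the case's axes): the panel runs along its -y, from 0 to 178 mm, its outer face looks to its -x.
- door_handle (a point): Grip point on the door's brass pull: an upright round rod 11 mm thick, 35 mm off the outer face, from a level stem 78 mm above the bench to its free top at 131 mm; this point is on the rod 112 mm above the bench, at (-43, -155, 0) mm in the frame of door_hinge. Pinch it from above; it can turn in the grip.
- jamb_hole (a point): Middle of the gap between the two fixed knuckles, on their hole axis, 75 mm above the bench; axes as the case (y = hole axis, -x = out of the doorway). Knuckles: tubes 20 mm long, 22 mm outside, 12 mm hole; gap 44 mm, open above and down to the case floor 63 mm below the axis, so nothing holds a leaf up there. Fixed plate 15 mm behind the axis, closed door 46 mm in front of it.
- leaf: The loose brass leaf to fit: one knuckle in the middle of its +x edge; 0.28 to 0.48 kg; starts flat on the bench. Origin: underside, below the lug; z up. Plate 5 thick, 80 wide (y), x -36 to +28 mm. Knuckle 34 long (y), 22 outside, 12 mm hole, on a 34 wide tongue. Lug: upright tab 36 (x) x 8 (y), top 45 mm above the underside: take it from above, fingers closing along y.
- leaf_hole (a point): Centre of the loose leaf's knuckle hole, at (44, 0, 11) mm in the leaf's frame; axes as the leaf (y = hole axis, plate towards -x).
- spare_leaf: Bystander: the other loose brass leaf, with the same plate and lug but two 20 mm knuckles at the ends of its +x edge and a gap in the middle; it may lie in either of the two places. Leave it. Origin and axes as for leaf.
- pin: Bystander: steel tapered hinge pin lying on the bench, 76 mm long, 11 mm thick.
- cup: Bystander: brass cup of steel punches, 66 mm across, 135 mm high with punches.
- hammer: Bystander: hammer with a pale wooden handle, 220 mm long, lying.
- driver: Bystander: screwdriver with a wooden handle, 170 mm long, lying.
- jar: Bystander: amber jar with a brass cap, 60 mm across, 85 mm high.
- weight: Bystander: steel weight with a knob, 52 mm across, 60 mm high.

How it is judged:
By the outcome, as a careful person would: the job done as asked, in the order asked, and still so for the second after the job is handed in, while the arm keeps its last pose, push and grip.
It also fails if it takes over 54 s, if anything falls off the work surface, if the arm or the gripper's body presses on something with over 40 N, if the wrist force passes 120 N, or if a joint passes its speed limit or range.

### The arm

A 7-joint arm with a two-finger parallel gripper is mounted at the origin on the work surface. World frame = base frame: x ahead of the robot, y to its left, z up, the work surface at z = 0. Lengths are in m, angles in rad, forces in N, time in s.
With the tool pointing down it reaches from about 0.425 to 0.95 m from the base axis. Payload 4.7 kg.
Tool frame: the origin (TCP) lies on the centre line of the jaws, within the pads' length; the fingertips stand bot.tip_reach ahead of it and the grasp point (between the pads) lies 3 mm ahead of it (bot.tip_reach is the distance from the TCP to the fingertips, in m); z points along the fingers, y is the line along which they close (so a half turn about z gives the same grasp; the last joint's range is limited). The gripper opens to 87 mm and grips with 3 to 60 N. Pads are 19 mm wide; open, the fingers measure 117 mm over their backs; the gripper's body (75 mm by 190 mm) begins 51 mm behind the grasp point.
Start: joints at [1.214, 0.469, -0.049, 1.532, 0.024, 1.141, -0.082], TCP at [0.217, -0.639, 0.245] pointing down, gripper open.
Joint ranges: [-2.59, 2.59], [-0.33, 1.99], [-1.39, 1.29], [0.1, 2.45], [-1.04, 4.18], [0.21, 1.99], [-2.66, 2.66]. Speed limits (rad/s): [2.57, 2.57, 3.14, 3.14, 3.14, 3.14, 3.14].

### API

Orientations are given as a 3x3 rotation matrix whose columns are the frame's x, y, z axes.
In Python, from rig import bot gives the robot as it stands.
- The arm moves only by the tool play_rows, never from a script. Its argument "increments" is a list of rows, each an object of numbers: "x", "y", "z": the shift along the tool's x, y, z in mm; "ax", "ay", "az": the turn, a rotation vector about the tool's x, y, z in degrees; "grip": the finger opening in mm, from 0 to 87. A call has 1 to 5 rows; each row is the pose to reach, as a shift and turn from the pose commanded when the call began, along the tool's axes at that moment; what a row does not reach only later rows make up. A row lasts 1/10 s, in which the tool goes at most 50 mm and 8.59 degrees, less where a joint would pass 70% of its speed; a pose out of reach is approached as far as the arm can. A call with a gripper value outside its range is refused whole. The fingers move at their own pace and stop on an object; "force" is the grip in N (left out, the last holds). Time passes only in rows, so rows that repeat a pose let the fingers close. It gives the time, the measured TCP pose, the force, the opening and the grip force at its end, in the units of the state.
- bot.sense(): the state, without advancing time (a new reading comes with each control period).
- bot.grab_frame(name): name is "scene" or "top" or "wrist"; returns the picture (400x640x3 uint8, red, green, blue); there is no depth.
- bot.get_calibration(name): a dict with "mtx" (3x3 intrinsics, pixels), "camera_from_world" (4x4, takes a point from world to camera coordinates). Camera axes: x right, y up, looking along -z (the intrinsics and any distortion apply to the point x, -y, -z); pixel columns grow to the right and rows downward; lengths in m; the calibration is good to about 2 mm. A picture is of the moment at which its call begins: read the wrist's pose just before it. get_calibration takes no time and is no camera call; for the wrist camera it gives the pose at the moment of the call.
- bot.job_done(): hands the job in; it is judged then, once.
The state is a dict: "time_s": time; "qpos": joint angles; "joint_vel": joint speeds; "tau": joint torques, N m; "ee_pos": TCP position; "ee_rot": TCP orientation; "contact_force": force on the tool from outside, world axes, zero at the start; "torque": the same for the moment, N m; "grip_width": finger opening in m; "grasp_force": force on a finger pad.
Only numpy, scipy, OpenCV 4.12 (cv2) and the standard library are available. Lean on these libraries where they do the work, as an engineer would, in place of code of your own. Each camera call takes 0.05 s, during which the arm holds its last target. There are 200 camera calls.

## Working session

There is one attempt and no reset: what is moved stays moved. The work goes in short steps, Python scripts to look and compute and a tool call to move; the robot and the scene stay as the last step left them, time stands still between calls to the robot, and variables do not carry over. Pictures are saved under pics/ and viewed, at most 10 in all, crops included, and the job is handed in when it is done.

Besides the shell and the picture viewer there is one more tool, called after "Call:" in YAML: its name, and indented under it one key for each argument. play_rows: Moves the arm, as the interface text tells. Its arguments: {"type":"object","properties":{"increments":{"type":"array"},"force":{"type":"number"}},"required":["increments"]}

```bash
mkdir -p pics
cat > h.py <<'E'
import numpy as np, cv2, json
from rig import bot
def snap(n,f):
    im=bot.grab_frame(n); cv2.imwrite(f'pics/{f}.png',im[:,:,::-1]); return im
def proj(cal,P):
    P=np.atleast_2d(P); T=np.array(cal['camera_from_world']); c=P@T[:3,:3].T+T[:3,3]
    c=c*[1,-1,-1]; u=c@np.array(cal['mtx']).T; return u[:,:2]/u[:,2:]
def onz(cal,uv,z):
    uv=np.atleast_2d(uv); K=np.linalg.inv(np.array(cal['mtx'])); T=np.array(cal['camera_from_world'])
    d=np.c_[uv,np.ones(len(uv))]@K.T*[1,-1,-1]; R=T[:3,:3]; o=-R.T@T[:3,3]; d=d@R
    return o+d*((np.asarray(z)-o[2])/d[:,2])[:,None]
def tool(target, R=None):
    s=bot.sense(); E=np.array(s['ee_rot']); d=E.T@(np.array(target)-s['ee_pos'])*1000
    return d
E
python3 - <<'E'
from h import *
for n in('scene','top'):
    snap(n,n+'0'); c=bot.get_calibration(n); print(n,{k:np.round(v,4).tolist() if not isinstance(v,str) else v for k,v in c.items()})
s=bot.sense(); print({k:np.round(v,3).tolist() for k,v in s.items()}, bot.tip_reach)
E
```

```text
scene {'mtx': [[383.4143, 0.0, 313.2405], [0.0, 383.4143, 199.8224], [0.0, 0.0, 1.0]], 'camera_from_world': [[-0.2471, 0.9689, -0.0105, 0.1866], [-0.5738, -0.1376, 0.8073, 0.2191], [0.7808, 0.2055, 0.59, -1.4829], [0.0, 0.0, 0.0, 1.0]]}
top {'mtx': [[449.0318, 0.0, 318.2193], [0.0, 449.0318, 203.5806], [0.0, 0.0, 1.0]], 'camera_from_world': [[0.0212, -0.9997, 0.0096, -0.0508], [0.9801, 0.0227, 0.1974, -0.5367], [-0.1976, 0.0052, 0.9803, -1.1054], [0.0, 0.0, 0.0, 1.0]]}
{'time_s': 0.1, 'qpos': [1.214, 0.469, -0.049, 1.534, 0.024, 1.141, -0.082], 'joint_vel': [0.001, -0.001, 0.001, -0.004, -0.0, 0.002, -0.001], 'tau': [0.001, -50.917, -0.081, -23.683, -0.061, 0.034, 0.0], 'ee_pos': [0.217, -0.639, 0.244], 'ee_rot': [[0.947, 0.322, -0.001], [0.322, -0.947, 0.002], [-0.0, -0.002, -1.0]], 'contact_force': [0.197, 0.412, 0.389], 'torque': [0.003, -0.047, 0.07], 'grasp_force': 0.0, 'grip_width': 0.087} 0.022
```

View pics/scene0.png

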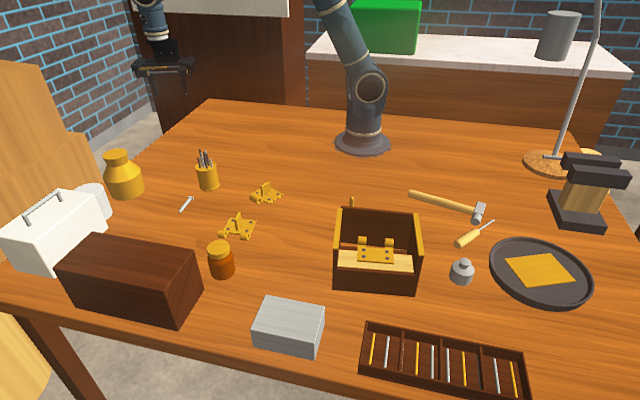

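View pics/top0.png

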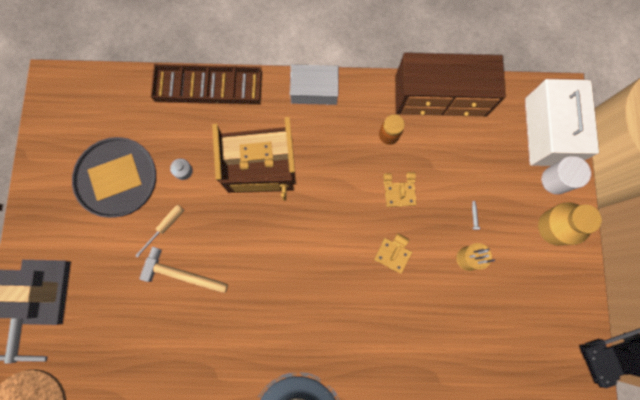

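The top view shows the case centred at about (255,160), its pull at about (283,190). The one-knuckle leaf is near (394,254) and the two-knuckle spare near (400,192). I'll enlarge both areas.

Run:
```python
from h import *
im=cv2.imread('pics/top0.png')
a=cv2.resize(im[110:205,205:305],None,fx=6,fy=6,interpolation=cv2.INTER_CUBIC)[:, :600]
b=cv2.resize(im[225:285,365:425],None,fx=6,fy=6,interpolation=cv2.INTER_CUBIC)
cv2.imwrite('pics/ca.png',a)
cv2.imwrite('pics/cb.png',b)
```

```text
(no output)
```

View pics/ca.png

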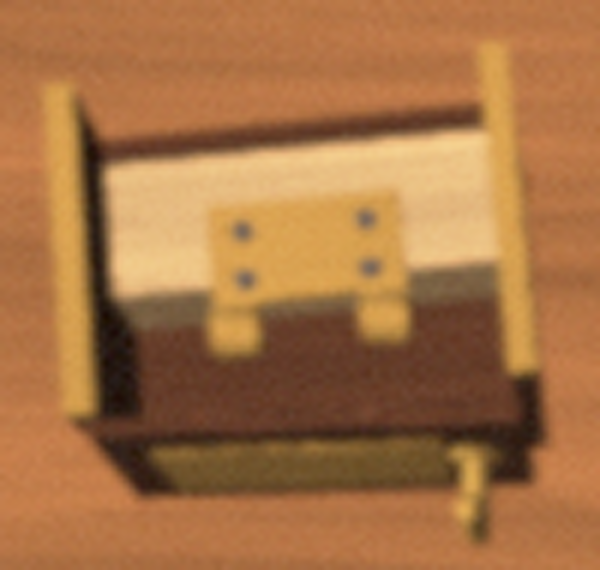

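View pics/cb.png

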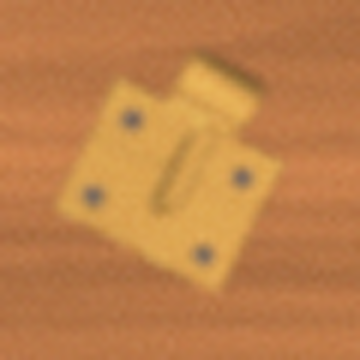

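The crop origins are (205,110) for the case and (365,225) for the leaf, at x6. The cap corners, knuckles and screw holes are all readable, so I'll fit the poses.

```bash
cat > fit.py <<'E'
from h import *
from scipy.optimize import least_squares
T=bot.get_calibration('top'); S=bot.get_calibration('scene')
def px(l,o): return (np.array(l,float)+.5)/6-.5+o
def W(p,P): c,s=np.cos(p[2]),np.sin(p[2]); return np.c_[p[0]+c*P[:,0]-s*P[:,1],p[1]+s*P[:,0]+c*P[:,1],P[:,2]]
cap=px([(47,88),(65,416),(505,43),(536,371)],[205,110])
C=np.array([(70,95,134),(-70,95,134),(70,-95,134),(-70,-95,134)])/1e3
f=lambda p:(proj(T,W(p,C))-cap).ravel()
r=least_squares(f,[.65,.08,0]); case=r.x; print('case',case.round(4),np.degrees(case[2]),r.fun.round(2))
w=onz(T,cap,.134); print(w.round(3), np.linalg.norm(w[0]-w[1]),np.linalg.norm(w[0]-w[2]))
lf=px([(122,80),(283,160),(217,293),(57,210)],[365,225])
L=np.array([(28,40,5),(28,-40,5),(-36,-40,5),(-36,40,5)])/1e3
r=least_squares(lambda p:(proj(T,W(p,L))-lf).ravel(),[.47,-.2,0]); leaf=r.x
print('leaf',leaf.round(4),np.degrees(leaf[2]),r.fun.round(2))
w=onz(T,lf,.005); print(np.linalg.norm(np.roll(w,1,0)-w,axis=1))
print('knuckle/lug px',((proj(T,W(leaf,np.array([(.044,0,.011),(.018,0,.045),(-.018,0,.045)])))-[365,225])*6).round())
def handle(a,z=.131,h=None):
    hp=np.array([[-.07,.095]]) if h is None else h
    c,s=np.cos(-a),np.sin(-a); v=np.array([-.043,-.155])
    return W(case,np.array([[hp[0,0]+c*v[0]-s*v[1],hp[0,1]+s*v[0]+c*v[1],z]]))
if __name__=='__main__':
  for a in(0,.05,.1,.15,.2):
    print(a,((proj(T,handle(a))-[205,110])*6).round(),((proj(T,handle(a,.078))-[205,110])*6).round(),proj(S,handle(a)).round(1),handle(a).round(3))
  print('scene caps',proj(S,W(case,C)).round(1))
E
python3 fit.py
python3 - <<'E'
import cv2
im=cv2.imread('pics/scene0.png')
cv2.imwrite('pics/cs.png',cv2.resize(im[190:300,325:430],None,fx=5,fy=5,interpolation=cv2.INTER_CUBIC))
E
```

```text
case [0.6584 0.1255 0.1239] 7.0992570489584965 [-0.05  0.06  0.22 -0.2  -0.08  0.44 -0.09 -0.27]
[[0.716 0.228 0.134]
 [0.577 0.212 0.134]
 [0.741 0.04  0.134]
 [0.6   0.022 0.134]] 0.14057976172360626 0.1901758419807159
leaf [ 0.4162 -0.2405 -0.4589] -26.291943227699623 [-0.42 -0.16 -0.01  0.47  0.6   0.03 -0.18 -0.35]
[0.064747   0.07833839 0.0657938  0.07774498]
knuckle/lug px [[217.  85.]
 [206. 129.]
 [169. 204.]]
0 [[457. 480.]] [[466. 508.]] [[352.6 199.8]] [[0.554 0.052 0.131]]
0.05 [[452. 499.]] [[462. 527.]] [[353.7 198.1]] [[0.546 0.053 0.131]]
0.1 [[447. 518.]] [[457. 545.]] [[354.9 196.4]] [[0.538 0.055 0.131]]
0.15 [[441. 537.]] [[451. 563.]] [[356.2 194.8]] [[0.53  0.057 0.131]]
0.2 [[434. 555.]] [[444. 580.]] [[357.6 193.3]] [[0.522 0.06  0.131]]
scene caps [[423.6 255.1]
 [417.4 213.7]
 [332.5 247.9]
 [337.4 208.3]]
```

View pics/cs.png

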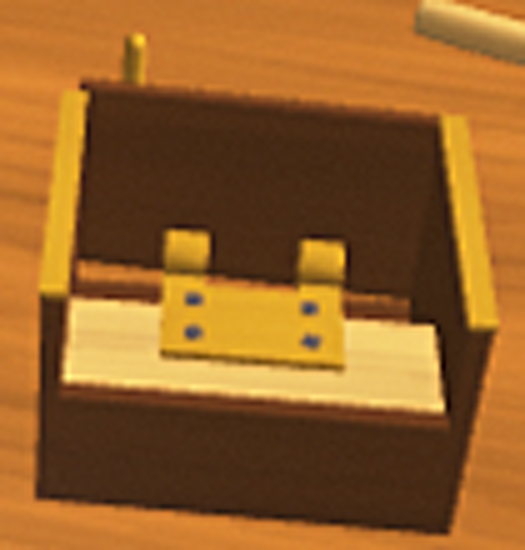

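The rod top in the scene view is at (352,197), which matches a door about 0.07 rad ajar with the hinge at case y = +89 mm. Next I'll get the sweep clearance, the jamb hole and the first move.

```bash
cat >> fit.py <<'E'
H=np.array([[-.07,.089]])
E
python3 - <<'E' | tail -22
from fit import *
from scipy.spatial.transform import Rotation as Ro
def inv(p,w): c,s=np.cos(p[2]),np.sin(p[2]); d=w[:,:2]-p[:2]; return np.c_[c*d[:,0]+s*d[:,1],-s*d[:,0]+c*d[:,1]]
for a in(.05,.07,.09,): print(a,((proj(T,handle(a,h=H))-[205,110])*6).round(),proj(S,handle(a,h=H)).round(1))
k=px([(210,355),(262,353),(358,342),(410,340)],[205,110])
print('knuckle pts case frame at z .078',inv(case,onz(T,k,.078)).round(4).tolist())
p=px([(210,208),(398,190),(216,312),(408,297)],[205,110]);print('plate',inv(case,onz(T,p,.069)).round(4).tolist())
pp=onz(T,[(226,290),(158,265),(150,250),(145,280),(137,255),(180,208)],.012); hw=W(case,np.array([[-.07,.089,0]]))[0]
q=pp-hw; print('rel hinge r, angle about',[(round(np.hypot(*v[:2]),3),round(np.degrees(np.arctan2(v[1],v[0])),0)) for v in q],pp[:,:2].round(3).tolist())
print('hinge',hw)
for a in (.07,.4,.8,1.1,1.3,1.4,1.5): print(a,handle(a,.115,H).round(3),'panel dir deg',np.degrees(case[2]-a)-90)
print('jamb',W(case,np.array([[-.024,0,.075]])))
t=tool(handle(.07,.17,H)[0]); print('move tool mm',t)
print(bot.sense()['ee_rot'])
E
```

```text
knuckle/lug px [[217.  85.]
 [206. 129.]
 [169. 204.]]
0.05 [[467. 497.]] [[351.3 197.9]]
0.07 [[465. 505.]] [[351.7 197.3]]
0.09 [[463. 513.]] [[352.2 196.6]]
knuckle pts case frame at z .078 [[-0.0341, 0.0436], [-0.0354, 0.0215], [-0.0346, -0.0196], [-0.036, -0.0418]]
plate [[0.0348, 0.0404], [0.0349, -0.0416], [-0.0124, 0.041], [-0.014, -0.042]]
rel hinge r, angle about [(np.float64(0.264), np.float64(-177.0)), (np.float64(0.264), np.float64(141.0)), (np.float64(0.254), np.float64(131.0)), (np.float64(0.313), np.float64(141.0)), (np.float64(0.288), np.float64(129.0)), (np.float64(0.134), np.float64(113.0))] [[0.314, 0.193], [0.374, 0.373], [0.412, 0.398], [0.335, 0.403], [0.399, 0.43], [0.526, 0.329]]
hinge [0.57789709 0.20518856 0.        ]
0.07 [[0.543 0.048 0.115]] panel dir deg -86.91144751695727
0.4 [[0.494 0.068 0.115]] panel dir deg -105.81905475627444
0.8 [[0.447 0.111 0.115]] panel dir deg -128.73736656150737
1.1 [[0.425 0.154 0.115]] panel dir deg -145.92610041543207
1.3 [[0.418 0.185 0.115]] panel dir deg -157.3852563180485
1.4 [[0.417 0.201 0.115]] panel dir deg -163.11483426935675
1.5 [[0.418 0.217 0.115]] panel dir deg -168.844412220665
jamb [[0.63454382 0.12255595 0.075     ]]
move tool mm [ 529.8798929  -544.94901509   74.52608015]
[[ 9.46744569e-01  3.21984925e-01 -6.55203138e-04]
 [ 3.21985580e-01 -9.46743117e-01  1.66039358e-03]
 [-8.56873581e-05 -1.78293457e-03 -9.99998407e-01]]
```

Call:
play_rows:
  increments:
    - {"x":34,"y":-35,"az":4,"grip":87}
    - {"x":68,"y":-70,"az":8,"grip":87}
    - {"x":102,"y":-105,"az":12,"grip":87}
    - {"x":136,"y":-140,"az":15.8,"grip":87}
    - {"x":170,"y":-175,"az":15.8,"grip":87}

```text
$.increments[0]: bad value
```

```bash
cat > go.py <<'E'
from fit import *
import sys
def goal(P,yaw):
    s=bot.sense(); E=np.array(s['ee_rot']); c,n=np.cos(yaw),np.sin(yaw)
    G=np.array([[c,n,0],[n,-c,0],[0,0,-1]])
    rv=cv2.Rodrigues(E.T@G)[0].ravel()
    print('GO mm',tool(P).round(1),'deg',np.degrees(rv).round(2),'F',np.round(s['contact_force'],1),'gw',s['grip_width'],'t',s['time_s'])
E
python3 -c "
from go import *
goal(handle(.07,.18,H)[0],case[2]-.07)"|tail -1
```

```text
GO mm [ 529.9 -545.    64.5] deg [-0.1   0.02 15.69] F [0.2 0.4 0.4] gw 0.08697743234567591 t 0.1
```

Call:
play_rows:
  increments:
    - {"x":34,"y":-35,"z":0,"ax":0,"ay":0,"az":4,"grip":86}
    - {"x":68,"y":-70,"z":0,"ax":0,"ay":0,"az":8,"grip":86}
    - {"x":102,"y":-105,"z":0,"ax":0,"ay":0,"az":12,"grip":86}
    - {"x":136,"y":-140,"z":0,"ax":0,"ay":0,"az":15.7,"grip":86}
    - {"x":170,"y":-175,"z":0,"ax":0,"ay":0,"az":15.7,"grip":86}

```text
time_s: 0.6
ee_pos: [0.3224, -0.4165, 0.2442]
ee_rot: [[0.999, 0.053, -0.0], [0.053, -0.999, 0.0], [-0.0, -0.0, -1.0]]
contact_force: [0.3, -0.4, 1.2]
grip_width: 0.0861
grasp_force: 0.0
```

```bash
python3 -c "
from go import *
goal(handle(.07,.18,H)[0],case[2]-.07)"|tail -1
```

```text
GO mm [ 245.1 -452.4   64.3] deg [-0.02  0.02 -0.08] F [ 0.3 -0.4  1.2] gw 0.08612907996467264 t 0.6
```

Call:
play_rows:
  increments:
    - {"x":24,"y":-43,"z":0,"ax":0,"ay":0,"az":0,"grip":86}
    - {"x":48,"y":-86,"z":0,"ax":0,"ay":0,"az":0,"grip":86}
    - {"x":72,"y":-130,"z":0,"ax":0,"ay":0,"az":0,"grip":86}
    - {"x":96,"y":-174,"z":0,"ax":0,"ay":0,"az":0,"grip":86}
    - {"x":120,"y":-218,"z":0,"ax":0,"ay":0,"az":0,"grip":86}

```text
time_s: 1.1
ee_pos: [0.4302, -0.1929, 0.2445]
ee_rot: [[0.999, 0.054, -0.0], [0.054, -0.999, -0.0], [-0.0, 0.0, -1.0]]
contact_force: [0.9, -0.3, 0.3]
grip_width: 0.0863
grasp_force: 0.0
```

Call:
play_rows:
  increments:
    - {"x":25,"y":-43,"z":5,"ax":0,"ay":0,"az":0,"grip":86}
    - {"x":50,"y":-86,"z":15,"ax":0,"ay":0,"az":0,"grip":86}
    - {"x":75,"y":-129,"z":25,"ax":0,"ay":0,"az":0,"grip":86}
    - {"x":100,"y":-170,"z":35,"ax":0,"ay":0,"az":0,"grip":86}
    - {"x":120,"y":-210,"z":45,"ax":0,"ay":0,"az":0,"grip":86}

```text
time_s: 1.6
ee_pos: [0.5392, 0.0233, 0.199]
ee_rot: [[0.999, 0.054, 0.0], [0.054, -0.999, 0.0], [0.0, -0.0, -1.0]]
contact_force: [0.5, -0.5, -0.4]
grip_width: 0.0859
grasp_force: 0.0
```

```bash
python3 -c "
from go import *
snap('wrist','w1'); cw=bot.get_calibration('wrist')
print(proj(cw,np.r_[handle(.07,.131,H),handle(.07,.08,H),W(case,C),W(case,np.array([[-.024,.022,.086],[-.024,-.022,.086]]))]).round(0).tolist(), np.linalg.inv(cw['camera_from_world'])[:3,3])
goal(handle(.07,.115,H)[0],case[2]-.07)"|tail -2
```

```text
[[306.0, 217.0], [310.0, 200.0], [11.0, -84.0], [77.0, 158.0], [337.0, -110.0], [347.0, 141.0], [198.0, 90.0], [251.0, 86.0]] [0.61030466 0.03680344 0.337938  ]
GO mm [  3.7 -14.9  83. ] deg [-0.41 -0.07  0.6 ] F [ 1.3  6.1 -0.3] gw 0.08631072855141057 t 1.65
```

View pics/w1.png

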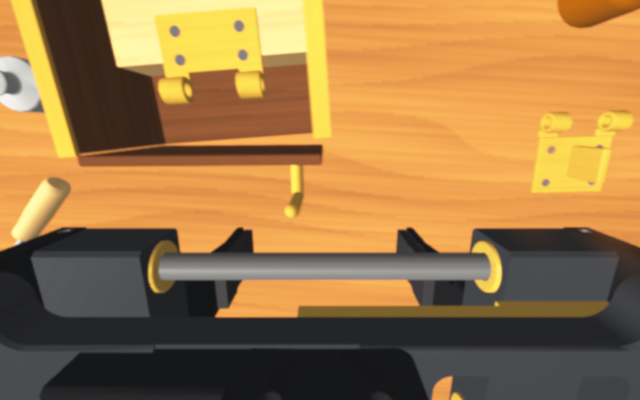

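The wrist view shows the rod's free top at about (291,212). That agrees with the fit once I allow for about 10 mm of residual motion. I'll settle the arm and recompute.

Call:
play_rows:
  increments:
    - {"x":0,"y":0,"z":10,"ax":0,"ay":0,"az":0,"grip":86}
    - {"x":0,"y":0,"z":10,"ax":0,"ay":0,"az":0,"grip":86}

```text
time_s: 1.85
ee_pos: [0.537, 0.0204, 0.1877]
ee_rot: [[0.999, 0.054, -0.004], [0.054, -0.999, -0.001], [-0.004, 0.001, -1.0]]
contact_force: [-0.3, -1.0, -0.8]
grip_width: 0.0861
grasp_force: 0.0
```

```bash
python3 -c "
from go import *
cw=bot.get_calibration('wrist'); im=snap('wrist','w2')
goal(handle(.07,.115,H)[0],case[2]-.07)
p=proj(cw,np.r_[handle(.07,.131,H),handle(.07,.08,H),W(case,C)]);print(p.round(0).tolist())
for q in p: cv2.circle(im,(int(q[0]),int(q[1])),4,(255,0,0),1)
cv2.imwrite('pics/w2o.png',im[:,:,::-1])"|tail -2
```

```text
GO mm [  7.6 -28.2  73.4] deg [ 0.06  0.16 -0.11] F [ 0.6 -0.   0.4] gw 0.08600541415766665 t 1.9
[[288.0, 216.0], [295.0, 198.0], [-42.0, -106.0], [42.0, 156.0], [310.0, -137.0], [328.0, 135.0]]
```

View pics/w2o.png

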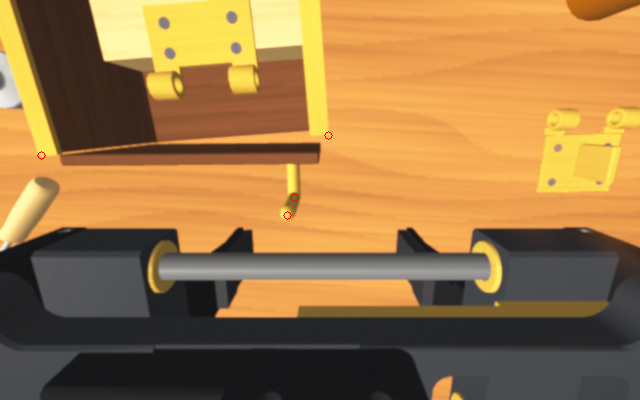

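The overlay circles land on the cap corners (42,156) and (328,135) and on the rod at (288,216), so the fit holds. I'll descend on the rod and close.

Call:
play_rows:
  increments:
    - {"x":8,"y":-28,"z":5,"ax":0,"ay":0,"az":0,"grip":86}
    - {"x":8,"y":-28,"z":20,"ax":0,"ay":0,"az":0,"grip":86}
    - {"x":8,"y":-28,"z":50,"ax":0,"ay":0,"az":0,"grip":86}
    - {"x":8,"y":-28,"z":73,"ax":0,"ay":0,"az":0,"grip":60}
    - {"x":8,"y":-28,"z":73,"ax":0,"ay":0,"az":0,"grip":30}

```text
time_s: 2.4
ee_pos: [0.5425, 0.047, 0.1141]
ee_rot: [[0.999, 0.051, -0.006], [0.051, -0.999, -0.002], [-0.006, 0.002, -1.0]]
contact_force: [-0.1, 0.2, -0.6]
grip_width: 0.077
grasp_force: 0.0
```

Call:
play_rows:
  increments:
    - {"x":0,"y":0,"z":0,"ax":0,"ay":0,"az":0,"grip":5}
    - {"x":0,"y":0,"z":0,"ax":0,"ay":0,"az":0,"grip":5}
    - {"x":0,"y":0,"z":0,"ax":0,"ay":0,"az":0,"grip":5}
    - {"x":0,"y":0,"z":0,"ax":0,"ay":0,"az":0,"grip":5}
  force: 15

```text
time_s: 2.8
ee_pos: [0.5456, 0.0496, 0.1176]
ee_rot: [[0.999, 0.053, 0.002], [0.053, -0.999, 0.0], [0.002, 0.0, -1.0]]
contact_force: [0.5, -0.0, 0.2]
grip_width: 0.046
grasp_force: 0.0
```

```bash
python3 - <<'E' | tail -15
from go import *
s=bot.sense(); E=np.array(s['ee_rot']); p=np.array(s['ee_pos'])
print(p.round(4),'exp',handle(.07,.115,H)[0].round(4),s['grip_width'],s['grasp_force'],np.round(s['contact_force'],1))
hw=W(case,np.array([[H[0,0],H[0,1],0]]))[0]; print('r',np.hypot(*(p-hw)[:2]))
v=p-hw; r=.1609; a0=None
for da in np.arange(0,1.42,.1):
    c,n=np.cos(-da),np.sin(-da); u=v[:2]/np.linalg.norm(v[:2])*r
    q=hw[:2]+[c*u[0]-n*u[1],n*u[0]+c*u[1]]
    print(round(da,2),(E.T@(np.r_[q,p[2]]-p)*1000).round(1))
E
```

```text
0.0 [-0.5  2.  -0. ]
0.1 [-15.8  -2.9  -0. ]
0.2 [-30.6  -9.3  -0.1]
0.3 [-44.7 -17.1  -0.1]
0.4 [-57.8 -26.3  -0.1]
0.5 [-70.1 -36.8  -0.1]
0.6 [-81.2 -48.4  -0.2]
0.7 [-91.1 -61.1  -0.2]
0.8 [-99.6 -74.7  -0.2]
0.9 [-106.8  -89.1   -0.2]
1.0 [-112.5 -104.2   -0.2]
1.1 [-116.7 -119.7   -0.2]
1.2 [-119.3 -135.6   -0.3]
1.3 [-120.3 -151.6   -0.3]
1.4 [-119.7 -167.7   -0.3]
```

Call:
play_rows:
  increments:
    - {"x":0,"y":0,"z":1,"ax":0,"ay":0,"az":0,"grip":5}
    - {"x":0,"y":0,"z":1,"ax":0,"ay":0,"az":0,"grip":5}
    - {"x":0,"y":0,"z":1,"ax":0,"ay":0,"az":0,"grip":5}
    - {"x":0,"y":0,"z":1,"ax":0,"ay":0,"az":0,"grip":5}
    - {"x":0,"y":0,"z":1,"ax":0,"ay":0,"az":0,"grip":5}
  force: 15

```text
time_s: 3.3
ee_pos: [0.5446, 0.0479, 0.1155]
ee_rot: [[0.999, 0.053, -0.001], [0.053, -0.999, -0.003], [-0.001, 0.003, -1.0]]
contact_force: [-0.4, -4.4, 2.4]
grip_width: 0.0104
grasp_force: 15.0
```

Call:
play_rows:
  increments:
    - {"x":0,"y":0,"z":0,"ax":0,"ay":0,"az":0,"grip":5}
    - {"x":0,"y":0,"z":0,"ax":0,"ay":0,"az":0,"grip":5}
  force: 15

```text
time_s: 3.5
ee_pos: [0.5446, 0.0479, 0.1154]
ee_rot: [[0.999, 0.053, -0.001], [0.053, -0.999, -0.002], [-0.001, 0.002, -1.0]]
contact_force: [-0.4, -5.3, 2.2]
grip_width: 0.0107
grasp_force: 15.0
```

Call:
play_rows:
  increments:
    - {"x":-15.3,"y":-4.9,"z":0,"ax":0,"ay":0,"az":5.7,"grip":5}
    - {"x":-30.1,"y":-11.3,"z":0,"ax":0,"ay":0,"az":11.5,"grip":5}
    - {"x":-44.2,"y":-19.1,"z":0,"ax":0,"ay":0,"az":17.2,"grip":5}
    - {"x":-57.3,"y":-28.3,"z":0,"ax":0,"ay":0,"az":22.9,"grip":5}
    - {"x":-69.6,"y":-38.8,"z":0,"ax":0,"ay":0,"az":28.6,"grip":5}

```text
time_s: 4.0
ee_pos: [0.4719, 0.0838, 0.1154]
ee_rot: [[0.9, -0.436, -0.002], [-0.436, -0.9, -0.002], [-0.001, 0.002, -1.0]]
contact_force: [0.0, -2.5, 1.6]
grip_width: 0.0106
grasp_force: 15.0
```

Call:
play_rows:
  increments:
    - {"x":-15.3,"y":-4.9,"z":0,"ax":0,"ay":0,"az":5.7,"grip":5}
    - {"x":-30.1,"y":-11.3,"z":0,"ax":0,"ay":0,"az":11.5,"grip":5}
    - {"x":-44.2,"y":-19.1,"z":0,"ax":0,"ay":0,"az":17.2,"grip":5}
    - {"x":-57.3,"y":-28.3,"z":0,"ax":0,"ay":0,"az":22.9,"grip":5}
    - {"x":-69.6,"y":-38.8,"z":0,"ax":0,"ay":0,"az":28.6,"grip":5}

```text
time_s: 4.5
ee_pos: [0.433, 0.1349, 0.1137]
ee_rot: [[0.665, -0.746, -0.012], [-0.747, -0.665, -0.003], [-0.006, 0.012, -1.0]]
contact_force: [-5.5, -3.9, 22.1]
grip_width: 0.0105
grasp_force: 15.0
```

```bash
cat > arc.py <<'E'
from go import *
s=bot.sense(); E=np.array(s['ee_rot']); p=np.array(s['ee_pos'])
hw=W(case,np.array([[H[0,0],H[0,1],0]]))[0]; v=(p-hw)[:2]
a=-(np.arctan2(v[1],v[0])-np.arctan2(-.155,-.043)-case[2]); a=(a+np.pi)%(2*np.pi)-np.pi
print('r',np.hypot(*v),'door',a,'F',np.round(s['contact_force'],1),s['grip_width'],s['grasp_force'],np.round(s['qpos'],2))
for da in np.arange(.1,.6,.1):
    q=handle(a+da,p[2],H)[0]; print((E.T@(q-p)*1000).round(1))
E
python3 arc.py|tail -6
```

```text
r 0.16100067517051625 door 0.9723366689317938 F [-5.5 -3.9 22.1] 0.010470327816957713 15.005997490952723 [-0.67  0.3   0.32  2.18 -0.15  0.7  -2.65]
[-15.2  -5.3   0. ]
[-29.8 -11.9   0. ]
[-43.7 -20.    0. ]
[-56.8 -29.4  -0. ]
[-68.8 -40.1  -0.1]
```

Joint 7 is at its range end, so I'll unwind the tool's turn while swinging on; the rod turns in the grip.

Call:
play_rows:
  increments:
    - {"x":0,"y":0,"z":0,"ax":0,"ay":0,"az":-7,"grip":5}
    - {"x":-15.2,"y":-5.3,"z":0,"ax":0,"ay":0,"az":-12,"grip":5}
    - {"x":-29.8,"y":-11.9,"z":0,"ax":0,"ay":0,"az":-16,"grip":5}

```text
time_s: 4.8
ee_pos: [0.4218, 0.1662, 0.1128]
ee_rot: [[0.849, -0.528, -0.011], [-0.528, -0.849, -0.004], [-0.007, 0.01, -1.0]]
contact_force: [-0.0, -1.7, 8.0]
grip_width: 0.0105
grasp_force: 15.0
```

```bash
python3 arc.py|tail -6
```

```text
r 0.16089231707656387 door 1.17943556962088 F [-0.  -1.7  8. ] 0.01045607181045202 15.002797809429467 [-0.67  0.3   0.24  2.18 -0.11  0.69 -2.48]
[-10.9 -11.8  -0. ]
[-20.7 -24.6  -0.1]
[-29.1 -38.3  -0.2]
[-36.1 -52.7  -0.2]
[-41.6 -67.8  -0.4]
```

Call:
play_rows:
  increments:
    - {"x":-10.9,"y":-11.8,"z":-1,"ax":0,"ay":0,"az":-4,"grip":5}
    - {"x":-20.7,"y":-24.6,"z":-2,"ax":0,"ay":0,"az":-8,"grip":5}
    - {"x":-25,"y":-31.5,"z":-2,"ax":0,"ay":0,"az":-8,"grip":5}
    - {"x":-25,"y":-31.5,"z":-2,"ax":0,"ay":0,"az":-8,"grip":5}
    - {"x":-25,"y":-31.5,"z":-2,"ax":0,"ay":0,"az":-8,"grip":18}

```text
time_s: 5.3
ee_pos: [0.4173, 0.2047, 0.113]
ee_rot: [[0.913, -0.408, -0.013], [-0.408, -0.913, -0.006], [-0.01, 0.011, -1.0]]
contact_force: [0.3, 0.6, 0.6]
grip_width: 0.0135
grasp_force: 0.0
```

```bash
python3 arc.py|tail -6|head -1
```

```text
r 0.16064308651246864 door 1.420949054349725 F [0.3 0.6 0.6] 0.013466512016585639 0.0 [-0.71  0.31  0.19  2.15 -0.09  0.7  -2.44]
```

Released, with the door at 1.42 rad. Now I'll lift straight up.

Call:
play_rows:
  increments:
    - {"x":0,"y":0,"z":0,"ax":0,"ay":0,"az":0,"grip":26}
    - {"x":0,"y":0,"z":-10,"ax":0,"ay":0,"az":0,"grip":26}
    - {"x":0,"y":0,"z":-40,"ax":0,"ay":0,"az":0,"grip":26}
    - {"x":0,"y":0,"z":-80,"ax":0,"ay":0,"az":0,"grip":50}
    - {"x":0,"y":0,"z":-120,"ax":0,"ay":0,"az":0,"grip":60}

```text
time_s: 5.8
ee_pos: [0.4191, 0.2045, 0.2352]
ee_rot: [[0.912, -0.409, -0.013], [-0.41, -0.912, -0.006], [-0.009, 0.011, -1.0]]
contact_force: [1.6, 1.3, -0.7]
grip_width: 0.035
grasp_force: 0.0
```

```bash
python3 -c "
from go import *
goal([.47,0,.235],-.3)
goal([leaf[0],leaf[1],.15],leaf[2])"|tail -2
```

```text
GO mm [130.2 165.7   0.7] deg [ 0.58  0.57 -6.98] F [ 1.6  1.3 -0.7] gw 0.03497985257736769 t 5.8
GO mm [180.4 406.3  87.9] deg [0.62 0.52 2.12] F [ 1.6  1.3 -0.7] gw 0.03497985257736769 t 5.8
```

Call:
play_rows:
  increments:
    - {"x":30,"y":33,"z":0,"ax":0.6,"ay":0.5,"az":2,"grip":60}
    - {"x":58,"y":66,"z":0,"ax":0.6,"ay":0.5,"az":2,"grip":60}
    - {"x":85,"y":105,"z":0,"ax":0.6,"ay":0.5,"az":2,"grip":60}
    - {"x":108,"y":145,"z":0,"ax":0.6,"ay":0.5,"az":2,"grip":60}
    - {"x":130,"y":186,"z":0,"ax":0.6,"ay":0.5,"az":2,"grip":60}

```text
time_s: 6.3
ee_pos: [0.4621, -0.0201, 0.2351]
ee_rot: [[0.898, -0.441, 0.001], [-0.441, -0.898, 0.0], [0.001, -0.001, -1.0]]
contact_force: [0.7, 1.2, -0.6]
grip_width: 0.0591
grasp_force: 0.0
```

Call:
play_rows:
  increments:
    - {"x":10,"y":44,"z":0,"ax":0,"ay":0,"az":0,"grip":60}
    - {"x":20,"y":88,"z":0,"ax":0,"ay":0,"az":0,"grip":60}
    - {"x":28,"y":132,"z":0,"ax":0,"ay":0,"az":0,"grip":60}
    - {"x":33,"y":165,"z":0,"ax":0,"ay":0,"az":0,"grip":60}
    - {"x":33,"y":165,"z":0,"ax":0,"ay":0,"az":0,"grip":60}

```text
time_s: 6.8
ee_pos: [0.4168, -0.1859, 0.2352]
ee_rot: [[0.894, -0.449, 0.001], [-0.449, -0.894, -0.002], [0.002, 0.002, -1.0]]
contact_force: [0.3, -0.2, -0.2]
grip_width: 0.0599
grasp_force: 0.0
```

```bash
python3 -c "
from go import *
goal([leaf[0],leaf[1],.15],leaf[2])
cw=bot.get_calibration('wrist'); im=snap('wrist','w3'); snap('top','t3')
p=proj(cw,W(leaf,np.array([(28,40,5),(28,-40,5),(-36,-40,5),(-36,40,5),(44,17,22),(44,-17,22),(18,4,45),(18,-4,45),(-18,4,45),(-18,-4,45)])/1e3));print(p.round(0).tolist())
im=cv2.resize(im,None,fx=1.25,fy=1.25)
for q in p*1.25: cv2.circle(im,(int(q[0]),int(q[1])),3,(255,0,0),1)
cv2.imwrite('pics/w3o.png',im[:,:,::-1])"|tail -2
```

```text
GO mm [23.8 49.  85.3] deg [ 0.1  -0.09 -0.38] F [ 0.3 -0.2 -0.2] gw 0.05993841335175024 t 6.8
[[332.0, 140.0], [396.0, 140.0], [394.0, 190.0], [332.0, 190.0], [352.0, 127.0], [381.0, 126.0], [365.0, 151.0], [373.0, 150.0], [365.0, 182.0], [371.0, 182.0]]
```

View pics/w3o.png

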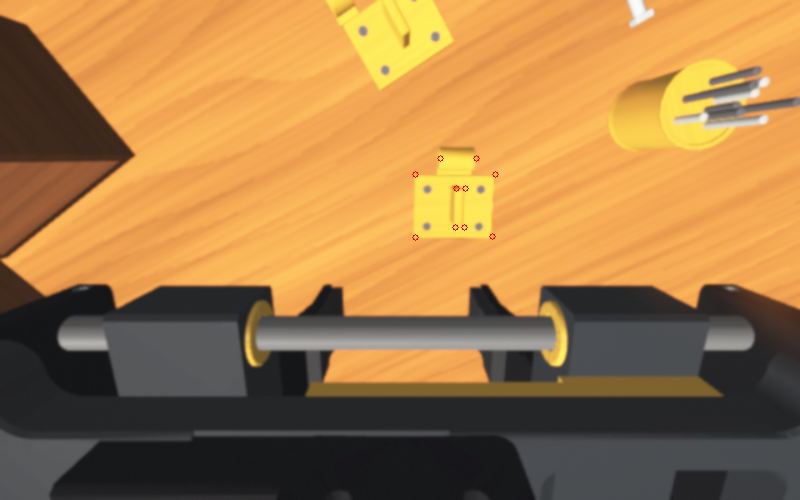

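The overlay matches the leaf to about 1–2 px (plate corners (332,140) to (394,190) native, lug top around (369,167)). The cup stands to its right, so I need to check the body clearance.

```bash
python3 -c "
from go import *
cw=bot.get_calibration('wrist')
def inv(p,w): c,s=np.cos(p[2]),np.sin(p[2]); d=w[:,:2]-p[:2]; return (np.c_[c*d[:,0]+s*d[:,1],-s*d[:,0]+c*d[:,1]]*1e3).round(0)
uv=np.array([(630,150),(612,120),(645,147)])/1.25
print('cup base pts',inv(leaf,onz(cw,uv,0.)).tolist())
print('punch tips',inv(leaf,onz(cw,np.array([(678,121),(708,124),(768,80),(760,70)])/1.25,.13)).tolist())
# rim ellipse: left (663,105) right (745,105), for z .08-.1
for z in(.08,.1): print(z,inv(leaf,onz(cw,np.array([(663,105),(705,60),(710,148)])/1.25,z)).tolist())
print('top cup base edge',inv(leaf,onz(T,[(475,269),(458,257),(490,246)],0.)).tolist())
goal([leaf[0],leaf[1],.036],leaf[2])"|tail -6
```

```text
cup base pts [[52.0, -168.0], [80.0, -146.0], [54.0, -182.0]]
punch tips [[67.0, -118.0], [65.0, -137.0], [91.0, -169.0], [97.0, -163.0]]
0.08 [[83.0, -140.0], [114.0, -165.0], [52.0, -182.0]]
0.1 [[81.0, -127.0], [109.0, -150.0], [51.0, -166.0]]
top cup base edge [[65.0, -208.0], [73.0, -156.0], [139.0, -219.0]]
GO mm [ 24.   54.1 198.7] deg [ 0.   -0.02  0.04] F [-0.7  0.9 -0.3] gw 0.060161492754877054 t 6.9
```

Call:
play_rows:
  increments:
    - {"x":12,"y":27,"z":20,"ax":0,"ay":0,"az":0,"grip":60}
    - {"x":24,"y":54,"z":50,"ax":0,"ay":0,"az":0,"grip":60}
    - {"x":24,"y":54,"z":85,"ax":0,"ay":0,"az":0,"grip":50}
    - {"x":24,"y":54,"z":120,"ax":0,"ay":0,"az":0,"grip":50}
    - {"x":24,"y":54,"z":120,"ax":0,"ay":0,"az":0,"grip":50}

```text
time_s: 7.4
ee_pos: [0.4142, -0.2369, 0.1107]
ee_rot: [[0.899, -0.438, -0.01], [-0.438, -0.899, 0.003], [-0.01, 0.001, -1.0]]
contact_force: [0.0, 0.9, -0.2]
grip_width: 0.051
grasp_force: 0.0
```

```bash
python3 -c "
from go import *
goal([leaf[0],leaf[1],.040],leaf[2])"|tail -1
```

```text
GO mm [ 4.1  2.3 70.7] deg [0.09 0.57 0.32] F [ 0.   0.9 -0.2] gw 0.05095167128059464 t 7.4
```

Call:
play_rows:
  increments:
    - {"x":0,"y":0,"z":25,"ax":0,"ay":0,"az":0,"grip":50}
    - {"x":0,"y":0,"z":50,"ax":0,"ay":0,"az":0,"grip":50}
    - {"x":0,"y":0,"z":62,"ax":0,"ay":0,"az":0,"grip":50}
    - {"x":0,"y":0,"z":72,"ax":0,"ay":0,"az":0,"grip":50}
    - {"x":0,"y":0,"z":72,"ax":0,"ay":0,"az":0,"grip":50}

```text
time_s: 7.9
ee_pos: [0.4164, -0.2392, 0.0421]
ee_rot: [[0.898, -0.439, -0.001], [-0.439, -0.898, 0.0], [-0.001, 0.0, -1.0]]
contact_force: [-0.3, 0.8, 0.7]
grip_width: 0.0497
grasp_force: 0.0
```

Call:
play_rows:
  increments:
    - {"x":0,"y":0,"z":0,"ax":0,"ay":0,"az":0,"grip":40}
    - {"x":0,"y":0,"z":0,"ax":0,"ay":0,"az":0,"grip":30}
    - {"x":0,"y":0,"z":0,"ax":0,"ay":0,"az":0,"grip":30}

```text
time_s: 8.2
ee_pos: [0.4166, -0.2398, 0.0428]
ee_rot: [[0.898, -0.44, 0.0], [-0.44, -0.898, -0.001], [0.0, 0.001, -1.0]]
contact_force: [-0.3, 0.4, -0.1]
grip_width: 0.0341
grasp_force: 0.0
```

```bash
python3 -c "
from go import *
goal([leaf[0],leaf[1],.040],leaf[2])"|tail -1
```

```text
GO mm [-0.   0.8  2.8] deg [ 0.03 -0.03  0.2 ] F [-0.3  0.4 -0.1] gw 0.03409803193673996 t 8.2
```

Call:
play_rows:
  increments:
    - {"x":0,"y":0.8,"z":2.8,"ax":0,"ay":0,"az":0.2,"grip":15}
    - {"x":0,"y":0.8,"z":2.8,"ax":0,"ay":0,"az":0.2,"grip":3}
    - {"x":0,"y":0.8,"z":2.8,"ax":0,"ay":0,"az":0.2,"grip":3}
    - {"x":0,"y":0.8,"z":2.8,"ax":0,"ay":0,"az":0.2,"grip":3}
    - {"x":0,"y":0.8,"z":2.8,"ax":0,"ay":0,"az":0.2,"grip":3}
  force: 50

```text
time_s: 8.7
ee_pos: [0.4157, -0.2402, 0.0392]
ee_rot: [[0.897, -0.443, -0.001], [-0.443, -0.897, -0.0], [-0.001, 0.001, -1.0]]
contact_force: [0.1, -1.1, -0.9]
grip_width: 0.0075
grasp_force: 50.0
```

```bash
python3 -c "
from go import *
s=bot.sense();print(np.round(s['ee_pos'],4),s['grasp_force'],np.round(s['torque'],2),np.round(s['qpos'],2))
goal([leaf[0],leaf[1],.040],leaf[2])"|tail -2
```

```text
[ 0.4157 -0.2402  0.0392] 49.99534240923822 [ 0.09 -0.    0.03] [ 0.08  0.49  0.45  2.18 -0.4   0.55 -1.21]
GO mm [ 0.6  0.  -0.8] deg [0.05 0.07 0.  ] F [ 0.1 -1.1 -0.9] gw 0.0075425131693505855 t 8.7
```

Call:
play_rows:
  increments:
    - {"x":0,"y":0,"z":-8,"ax":0,"ay":0,"az":0,"grip":3}
    - {"x":0,"y":0,"z":-35,"ax":0,"ay":0,"az":0,"grip":3}
    - {"x":0,"y":0,"z":-75,"ax":0,"ay":0,"az":0,"grip":3}
    - {"x":0,"y":0,"z":-120,"ax":0,"ay":0,"az":0,"grip":3}
    - {"x":0,"y":0,"z":-165,"ax":0,"ay":0,"az":0,"grip":3}

```text
time_s: 9.2
ee_pos: [0.4147, -0.2398, 0.2055]
ee_rot: [[0.896, -0.443, -0.003], [-0.443, -0.896, 0.0], [-0.003, 0.001, -1.0]]
contact_force: [1.8, -0.0, -4.2]
grip_width: 0.0077
grasp_force: 50.0
```

Call:
play_rows:
  increments:
    - {"x":0,"y":0,"z":-20,"ax":0,"ay":0,"az":0,"grip":3}
    - {"x":0,"y":0,"z":-20,"ax":0,"ay":0,"az":0,"grip":3}

```text
time_s: 9.4
ee_pos: [0.4172, -0.241, 0.2271]
ee_rot: [[0.897, -0.443, 0.005], [-0.443, -0.897, -0.002], [0.005, -0.001, -1.0]]
contact_force: [0.3, 0.4, -4.0]
grip_width: 0.0076
grasp_force: 50.0
```

```bash
python3 -c "
from go import *
P=W(case,np.array([[-.068,0,.22]]))[0]; print(P)
goal(P,case[2])"|tail -2
```

```text
[0.59088114 0.11711805 0.22      ]
GO mm [  -2.9 -398.     7.5] deg [  0.04  -0.31 -33.39] F [ 0.3  0.4 -4. ] gw 0.007590251029215142 t 9.4
```

Call:
play_rows:
  increments:
    - {"x":0,"y":-35,"z":0,"ax":0,"ay":0,"az":-3,"grip":3}
    - {"x":0,"y":-75,"z":0,"ax":0,"ay":0,"az":-6.5,"grip":3}
    - {"x":0,"y":-115,"z":0,"ax":0,"ay":0,"az":-10,"grip":3}
    - {"x":-1,"y":-155,"z":0,"ax":0,"ay":0,"az":-13.5,"grip":3}
    - {"x":-1,"y":-195,"z":0,"ax":0,"ay":0,"az":-17,"grip":3}

```text
time_s: 9.9
ee_pos: [0.5001, -0.0633, 0.2218]
ee_rot: [[0.987, -0.159, -0.006], [-0.159, -0.987, -0.0], [-0.006, 0.001, -1.0]]
contact_force: [1.1, 0.3, -3.2]
grip_width: 0.0078
grasp_force: 50.0
```

```bash
python3 -c "
from go import *
P=W(case,np.array([[-.068,0,.22]]))[0]
goal(P,case[2])"|tail -1
```

```text
GO mm [  60.9 -192.5    1.2] deg [  0.02   0.34 -16.25] F [ 1.1  0.3 -3.2] gw 0.007763277732725763 t 9.9
```

Call:
play_rows:
  increments:
    - {"x":12,"y":-38,"z":0,"ax":0,"ay":0,"az":-4,"grip":3}
    - {"x":24,"y":-76,"z":0,"ax":0,"ay":0,"az":-8,"grip":3}
    - {"x":36,"y":-114,"z":0,"ax":0,"ay":0,"az":-12,"grip":3}
    - {"x":48,"y":-152,"z":0,"ax":0,"ay":0,"az":-16.3,"grip":3}
    - {"x":58,"y":-183,"z":0,"ax":0,"ay":0,"az":-16.3,"grip":3}

```text
time_s: 10.4
ee_pos: [0.5873, 0.1087, 0.2209]
ee_rot: [[0.992, 0.125, -0.006], [0.125, -0.992, -0.001], [-0.006, -0.0, -1.0]]
contact_force: [-0.2, -0.3, -3.5]
grip_width: 0.0076
grasp_force: 50.0
```

Call:
play_rows:
  increments:
    - {"x":0,"y":0,"z":0,"ax":0,"ay":0,"az":0,"grip":3}
    - {"x":0,"y":0,"z":0,"ax":0,"ay":0,"az":0,"grip":3}
    - {"x":0,"y":0,"z":0,"ax":0,"ay":0,"az":0,"grip":3}
    - {"x":0,"y":0,"z":0,"ax":0,"ay":0,"az":0,"grip":3}

```text
time_s: 10.8
ee_pos: [0.5875, 0.1046, 0.2232]
ee_rot: [[0.993, 0.12, -0.003], [0.12, -0.993, -0.001], [-0.003, 0.001, -1.0]]
contact_force: [0.2, -0.9, -4.0]
grip_width: 0.0075
grasp_force: 50.0
```

```bash
python3 -c "
from go import *
P=W(case,np.array([[-.068,0,.22]]))[0]
goal(P,case[2])
cw=bot.get_calibration('wrist'); s=bot.sense(); E=np.array(s['ee_rot']); o=np.array(s['ee_pos'])+E@[0,0,.0392]
im=snap('wrist','w4')
# leaf pts in tool: leaf(x,y,z)->tool(x,-y,-z)
A=np.array([(28,40,5),(28,-40,5),(44,17,22),(44,-17,22),(55,17,11),(55,-17,11)])/1e3
p=proj(cw,o+(A*[1,-1,-1])@E.T); q=proj(cw,W(case,np.array([[-.024,.022,.086],[-.024,-.022,.086],[-.024,.042,.086],[-.024,-.042,.086],[-.035,.022,.075],[-.035,-.022,.075]])))
print(p.round(1).tolist(),q.round(1).tolist())
im=cv2.resize(im[20:320,120:520],None,fx=2,fy=2,interpolation=cv2.INTER_CUBIC)
for a,cl in((p,(255,0,0)),(q,(0,0,255))):
  for v in (a-[120,20])*2: cv2.circle(im,(int(v[0]),int(v[1])),3,cl,1)
cv2.imwrite('pics/w4o.png',im[:,:,::-1])"|tail -2
```

```text
GO mm [  4.9 -12.    3.1] deg [ 0.04  0.18 -0.23] F [ 0.2 -0.9 -4. ] gw 0.007482649630079781 t 10.8
[[261.5, 195.7], [391.0, 195.7], [295.3, 174.6], [357.5, 174.6], [296.7, 152.4], [355.9, 152.4]] [[289.3, 148.1], [336.0, 147.9], [268.1, 148.2], [357.3, 147.9], [291.0, 158.5], [335.5, 158.4]]
```

View pics/w4o.png

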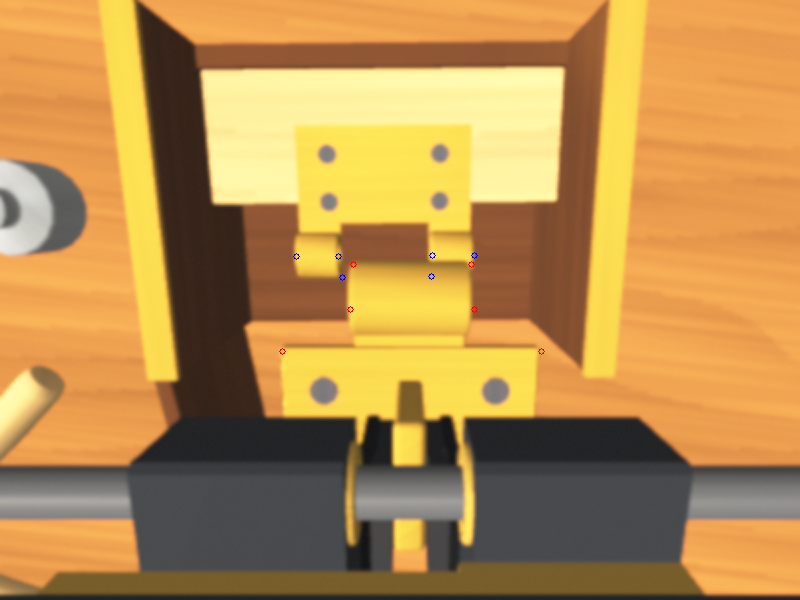

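The wrist view shows the gap between the fixed knuckles at crop columns 342–429, row ~256, matching the prediction. The held leaf's knuckle (349–472, row ~300) sits within about 1 mm of its predicted place in the grip. I'll centre it and descend part way.

Call:
play_rows:
  increments:
    - {"x":2.5,"y":-6,"z":0,"ax":0,"ay":0.2,"az":-0.2,"grip":3}
    - {"x":4.9,"y":-12,"z":5,"ax":0,"ay":0.2,"az":-0.2,"grip":3}
    - {"x":4.9,"y":-12,"z":25,"ax":0,"ay":0.2,"az":-0.2,"grip":3}
    - {"x":4.9,"y":-12,"z":45,"ax":0,"ay":0.2,"az":-0.2,"grip":3}
    - {"x":4.9,"y":-12,"z":63,"ax":0,"ay":0.2,"az":-0.2,"grip":3}

```text
time_s: 11.35
ee_pos: [0.5913, 0.1198, 0.1599]
ee_rot: [[0.992, 0.126, 0.002], [0.126, -0.992, 0.001], [0.002, -0.0, -1.0]]
contact_force: [0.4, -0.2, -3.6]
grip_width: 0.0076
grasp_force: 50.0
```

Call:
play_rows:
  increments:
    - {"x":0,"y":0,"z":0,"ax":0,"ay":0,"az":0,"grip":3}
    - {"x":0,"y":0,"z":0,"ax":0,"ay":0,"az":0,"grip":3}
    - {"x":0,"y":0,"z":0,"ax":0,"ay":0,"az":0,"grip":3}
    - {"x":0,"y":0,"z":0,"ax":0,"ay":0,"az":0,"grip":3}
    - {"x":0,"y":0,"z":0,"ax":0,"ay":0,"az":0,"grip":3}

```text
time_s: 11.85
ee_pos: [0.592, 0.1189, 0.1618]
ee_rot: [[0.992, 0.125, 0.004], [0.125, -0.992, 0.001], [0.004, -0.0, -1.0]]
contact_force: [-0.5, 0.2, -3.5]
grip_width: 0.0077
grasp_force: 50.0
```

```bash
python3 - <<'E' | tail -14
from go import *
P=W(case,np.array([[-.068,0,.1032]]))[0]
goal(P,case[2])
# refine the fixed leaf & held leaf from the w4 picture: plate edges by intensity profile
im=cv2.imread('pics/w4.png')
def edges(row,a,b,ch=0):
    g=cv2.GaussianBlur(im,(3,3),0)[row].astype(float).sum(1); d=np.gradient(g)[a:b]; i=np.argsort(-abs(d))[:4]
    return sorted([(int(x)+a,round(float(d[x]))) for x in i])
# native rows: crop/2+[120,20]
print('held plate L/R row205',edges(205,250,275),edges(205,380,400))
print('held knuckle row165',edges(165,285,305),edges(165,345,365))
print('fixed knuckles row146',edges(146,262,275),edges(146,283,300),edges(146,325,342),edges(146,350,362))
def vedges(col,a,b):
    g=cv2.GaussianBlur(im,(3,3),0)[:,col].astype(float).sum(1); d=np.gradient(g)[a:b]; i=np.argsort(-abs(d))[:4]
    return sorted([(int(x)+a,round(float(d[x]))) for x in i])
print('held plate front col 275,380',vedges(275,185,202),vedges(378,185,202))
print('held knuckle back/front col 325',vedges(325,140,165),vedges(325,180,200))
print('fixed knuckle front col 279',vedges(279,130,145),vedges(279,150,170))
E
```

```text
[0.741 0.04  0.134]
 [0.6   0.022 0.134]] 0.14057976172360626 0.1901758419807159
leaf [ 0.4162 -0.2405 -0.4589] -26.291943227699623 [-0.42 -0.16 -0.01  0.47  0.6   0.03 -0.18 -0.35]
[0.064747   0.07833839 0.0657938  0.07774498]
knuckle/lug px [[217.  85.]
 [206. 129.]
 [169. 204.]]
GO mm [-1.6  1.7 58.6] deg [-0.02 -0.21  0.11] F [-0.5  0.2 -3.5] gw 0.007715605546393482 t 11.85
held plate L/R row205 [(258, 10), (259, 25), (260, 33), (261, 22)] [(386, -15), (387, -32), (388, -32), (389, -15)]
held knuckle row165 [(292, 55), (293, 82), (294, 70), (295, 31)] [(353, -28), (354, -56), (355, -68), (356, -49)]
fixed knuckles row146 [(265, 34), (266, 72), (267, 84), (268, 54)] [(288, -30), (289, -42), (290, -62), (291, -53)] [(332, 35), (333, 75), (334, 88), (335, 54)] [(354, -30), (355, -66), (356, -82), (357, -60)]
held plate front col 275,380 [(191, -36), (193, 44), (194, 60), (195, 34)] [(191, -41), (193, 36), (194, 60), (195, 36)]
held knuckle back/front col 325 [(151, 26), (152, 34), (153, 33), (154, 27)] [(187, 28), (188, 26), (192, -20), (195, 18)]
fixed knuckle front col 279 [(135, -52), (136, -55), (139, 30), (140, 24)] [(156, -37), (157, -55), (158, -60), (159, -42)]
```

```bash
cat > meas.py <<'E'
from go import *
def circ(n=180):
    t=np.linspace(0,2*np.pi,n); return np.cos(t)*.011,np.sin(t)*.011
def pred(cw,E,tp,zg,name='wrist'):
    o=np.array(tp)+E@[0,0,zg]; cx,cz=circ()
    held=lambda A:proj(cw,o+(np.atleast_2d(A)*[1,-1,-1])@E.T)
    r={}
    h=held(np.c_[.044+cx,0*cx,.011+cz])[:,1]; r['held kn back/front']=(h.min(),h.max())
    r['held plate top/bot edge']=(held([.028,.03,.005])[0,1],held([.028,.03,0])[0,1])
    for y in(.032,-.032):
        f=proj(cw,W(case,np.c_[-.024+cx,0*cx+y,.075+cz]))[:,1]; r['fixed kn %g'%y]=(f.min(),f.max(),proj(cw,W(case,np.array([[-.024,y,.075]])))[0,0])
    r['fixed plate back']=proj(cw,W(case,np.array([[.035,.02,.069],[.035,-.02,.069]]))).round(1).tolist()
    return r
E
python3 - <<'E' | tail -9
from meas import *
s=bot.sense(); E=np.array(s['ee_rot']); tp=np.array(s['ee_pos'])
cw=bot.get_calibration('wrist'); C1=np.array(cw['camera_from_world'])
Tt=np.eye(4);Tt[:3,:3]=E;Tt[:3,3]=tp; X=C1@Tt   # camera from tool
# pose at w4
E4=np.array(cv2.Rodrigues(np.zeros(3))[0]);
g=np.array([[.9927,.1200,-.003],[.1200,-.9927,-.001],[-.003,.001,-1.]]); u,_,v=np.linalg.svd(g); E4=u@v
tp4=np.array([.5875,.1046,.2232]); T4=np.eye(4);T4[:3,:3]=E4;T4[:3,3]=tp4
c4=dict(cw); c4['camera_from_world']=X@np.linalg.inv(T4)
for k,v in pred(c4,E4,tp4,.0392).items(): print(k,np.round(v,1).tolist())
im=cv2.imread('pics/w4.png')
def vedges(col,a,b):
    g=cv2.GaussianBlur(im,(3,3),0)[:,col].astype(float).sum(1); d=np.gradient(g)[a:b]; i=np.argsort(-abs(d))[:6]
    return sorted([(int(x)+a,round(float(d[x]))) for x in i])
print('plate back',vedges(290,70,95),vedges(330,70,95)); print('right fixed kn',vedges(348,125,165)); print('left',vedges(282,125,165))
E
```

```text
[169. 204.]]
held kn back/front [152.4, 190.4]
held plate top/bot edge [195.7, 193.9]
fixed kn 0.032 [135.8, 158.7, 280.4]
fixed kn -0.032 [135.5, 158.4, 345.8]
fixed plate back [[291.3, 83.5], [333.6, 83.3]]
plate back [(80, -6), (81, -16), (82, -24), (83, -21), (84, -10), (85, -4)] [(70, 3), (80, -8), (81, -22), (82, -28), (83, -20), (84, -9)]
right fixed kn [(134, -44), (135, -58), (136, -33), (149, -61), (150, -77), (151, -47)]
left [(125, 40), (135, -54), (136, -58), (157, -55), (158, -62), (159, -44)]
```

Call:
play_rows:
  increments:
    - {"x":-1.8,"y":2,"z":8,"ax":0,"ay":0,"az":0.1,"grip":3}
    - {"x":-1.8,"y":2,"z":20,"ax":0,"ay":-0.2,"az":0.1,"grip":3}
    - {"x":-1.8,"y":2,"z":28,"ax":0,"ay":-0.2,"az":0.1,"grip":3}
    - {"x":-1.8,"y":2,"z":28,"ax":0,"ay":-0.2,"az":0.1,"grip":3}
    - {"x":-1.8,"y":2,"z":28,"ax":0,"ay":-0.2,"az":0.1,"grip":3}

```text
time_s: 12.35
ee_pos: [0.5899, 0.1165, 0.1323]
ee_rot: [[0.992, 0.124, -0.002], [0.124, -0.992, -0.001], [-0.002, 0.0, -1.0]]
contact_force: [-0.4, 0.6, -3.8]
grip_width: 0.0073
grasp_force: 50.0
```

```bash
python3 -c "
from go import *
P=W(case,np.array([[-.0683,0,.1032]]))[0]
goal(P,case[2])"|tail -1
```

```text
GO mm [ 0.8 -0.5 29.1] deg [0.02 0.13 0.01] F [-0.4  0.6 -3.8] gw 0.007333094820918583 t 12.35
```

Call:
play_rows:
  increments:
    - {"x":0.5,"y":0,"z":8,"ax":0,"ay":0.1,"az":0,"grip":3}
    - {"x":0.5,"y":0,"z":16,"ax":0,"ay":0.1,"az":0,"grip":3}
    - {"x":0.5,"y":0,"z":23,"ax":0,"ay":0.1,"az":0,"grip":3}
    - {"x":0.5,"y":0,"z":29,"ax":0,"ay":0.1,"az":0,"grip":3}
    - {"x":0.5,"y":0,"z":29,"ax":0,"ay":0.1,"az":0,"grip":3}

```text
time_s: 12.85
ee_pos: [0.5897, 0.1165, 0.1027]
ee_rot: [[0.992, 0.124, -0.002], [0.124, -0.992, -0.001], [-0.002, 0.0, -1.0]]
contact_force: [-0.2, -0.3, -3.6]
grip_width: 0.0078
grasp_force: 50.0
```

Call:
play_rows:
  increments:
    - {"x":0,"y":0,"z":0,"ax":0,"ay":0,"az":0,"grip":3}
    - {"x":0,"y":0,"z":0,"ax":0,"ay":0,"az":0,"grip":3}
    - {"x":0,"y":0,"z":0,"ax":0,"ay":0,"az":0,"grip":3}
    - {"x":0,"y":0,"z":0,"ax":0,"ay":0,"az":0,"grip":3}
    - {"x":0,"y":0,"z":0,"ax":0,"ay":0,"az":0,"grip":3}

```text
time_s: 13.35
ee_pos: [0.5906, 0.1167, 0.1041]
ee_rot: [[0.992, 0.124, 0.001], [0.124, -0.992, 0.0], [0.001, -0.0, -1.0]]
contact_force: [-0.4, -0.2, -3.9]
grip_width: 0.0072
grasp_force: 50.0
```

```bash
python3 - <<'E' | tail -14
from meas import *
P=W(case,np.array([[-.0683,0,.1032]]))[0]
goal(P,case[2])
s=bot.sense(); E=np.array(s['ee_rot']); cw=bot.get_calibration('wrist'); im=snap('wrist','w5'); t=snap('top','t5'); sc=snap('scene','s5')
print(s['ee_pos'])
for k,v in pred(cw,E,s['ee_pos'],.0392).items(): print(k,np.round(v,1).tolist())
d=proj(T,W(case,np.array([[-.024,.032,.075],[-.024,-.032,.075]]))); print('top',d.round(1).tolist())
d=proj(S,W(case,np.array([[-.024,.032,.075],[-.024,-.032,.075]]))); print('scene',d.round(1).tolist())
a=cv2.resize(im[130:230,240:420],None,fx=4.4,fy=4.4,interpolation=cv2.INTER_CUBIC)[:,:792]
u,v=proj(S,W(case,np.array([[-.024,0,.075]])))[0].astype(int); ut,vt=proj(T,W(case,np.array([[-.08,0,.075]])))[0].astype(int)
b=np.hstack([cv2.resize(sc[v-28:v+12,u-40:u+40],(396,155),interpolation=cv2.INTER_CUBIC),cv2.resize(t[vt-25:vt+35,ut-77:ut+77],(396,155),interpolation=cv2.INTER_CUBIC)])
cv2.imwrite('pics/f5.png',np.vstack([a,b])[:,:,::-1]); print(a.shape,(u,v),(ut,vt))
E
```

```text
[0.064747   0.07833839 0.0657938  0.07774498]
knuckle/lug px [[217.  85.]
 [206. 129.]
 [169. 204.]]
GO mm [-0.  -0.4  0.9] deg [-0.   -0.05  0.01] F [-0.4 -0.2 -3.9] gw 0.00721406401404671 t 13.35
[0.59063772 0.1166811  0.10412414]
held kn back/front [152.3, 190.3]
held plate top/bot edge [195.7, 193.8]
fixed kn 0.032 [151.7, 189.5, 271.0]
fixed kn -0.032 [151.7, 189.5, 380.1]
fixed plate back [[289.6, 63.4], [361.7, 63.4]]
top [[244.0, 164.9], [268.8, 162.5]]
scene [[388.5, 243.2], [361.5, 241.1]]
(440, 792, 3) (np.int64(374), np.int64(242)) (np.int64(258), np.int64(184))
```

View pics/f5.png

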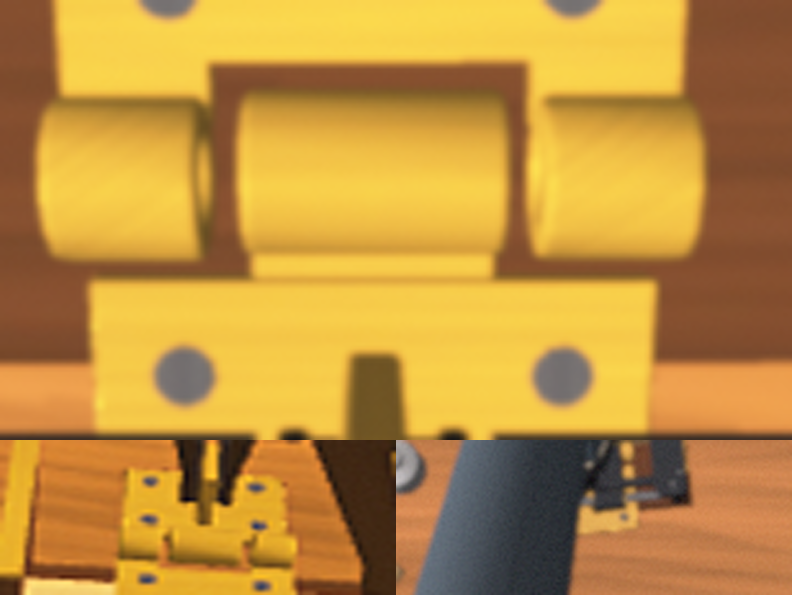

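The last view shows the held knuckle at rows 92–253 and the fixed ones at 98–260, so it is about 0.85 mm too far in and about 0.3 mm off sideways. I'll apply a small correction.

Call:
play_rows:
  increments:
    - {"x":-0.4,"y":-0.1,"z":0.4,"ax":0,"ay":0,"az":-0.1,"grip":3}
    - {"x":-0.85,"y":-0.2,"z":0.9,"ax":0,"ay":0,"az":-0.2,"grip":3}
    - {"x":-0.85,"y":-0.2,"z":0.9,"ax":0,"ay":0,"az":-0.2,"grip":3}
    - {"x":-0.85,"y":-0.2,"z":0.9,"ax":0,"ay":0,"az":-0.2,"grip":3}
    - {"x":-0.85,"y":-0.2,"z":0.9,"ax":0,"ay":0,"az":-0.2,"grip":3}

```text
time_s: 14.0
ee_pos: [0.5897, 0.1167, 0.103]
ee_rot: [[0.992, 0.127, 0.0], [0.127, -0.992, -0.0], [0.0, 0.0, -1.0]]
contact_force: [-0.5, -0.0, -3.7]
grip_width: 0.0076
grasp_force: 50.0
```

Call:
play_rows:
  increments:
    - {"x":0,"y":0,"z":0,"ax":0,"ay":0,"az":0,"grip":3}
    - {"x":0,"y":0,"z":0,"ax":0,"ay":0,"az":0,"grip":3}
    - {"x":0,"y":0,"z":0,"ax":0,"ay":0,"az":0,"grip":3}
    - {"x":0,"y":0,"z":0,"ax":0,"ay":0,"az":0,"grip":3}
    - {"x":0,"y":0,"z":0,"ax":0,"ay":0,"az":0,"grip":3}

```text
time_s: 14.5
ee_pos: [0.5897, 0.1167, 0.103]
ee_rot: [[0.992, 0.127, 0.0], [0.127, -0.992, -0.0], [0.0, 0.0, -1.0]]
contact_force: [-0.1, -0.4, -3.0]
grip_width: 0.0077
grasp_force: 50.0
```

```bash
python3 - <<'E' | tail -9
from meas import *
s=bot.sense(); E=np.array(s['ee_rot']); im=snap('wrist','w6')[:,:,::-1]; print(np.round(s['ee_pos'],4),E.round(4).tolist(),np.round(s['contact_force'],1),np.abs(s['joint_vel']).max())
def prof(im,c0,c1,a,b):
    g=cv2.GaussianBlur(im,(3,3),0)[a:b,c0:c1].astype(float).sum(2).mean(1); d=np.gradient(g); return d
for f in('w5','w6'):
    im=cv2.imread(f'pics/{f}.png')
    for n,(c0,c1) in dict(left=(255,280),held=(302,348),right=(368,394)).items():
        d=prof(im,c0,c1,140,200); g=cv2.GaussianBlur(im,(3,3),0)[140:200,c0:c1,1].astype(float).mean(1)
        pk=np.argsort(-abs(d))[:6]; print(f,n,sorted((int(i)+140,int(d[i])) for i in pk),'bright centroid',round(float((np.arange(60)+140)[g>=np.percentile(g[8:48],85)].mean()),1))
b=cv2.imread('pics/top0.png').astype(int); t=cv2.imread('pics/t3.png').astype(int)
for a in(1.3,1.42,1.55):
    q=proj(T,np.r_[handle(a,.128,H),handle(a,.105,H)]).round().astype(int); print(a,q.tolist(),[t[v,u].tolist() for u,v in q],[b[v,u].tolist() for u,v in q])
E
```

```text
w5 left [(151, -68), (152, -60), (188, -52), (189, -51), (193, 64), (194, 58)] bright centroid 152.8
w5 held [(143, -68), (144, -85), (145, -59), (152, 30), (187, 30), (188, 33)] bright centroid 172.5
w5 right [(150, -50), (151, -68), (152, -47), (188, -53), (193, 67), (194, 63)] bright centroid 152.8
w6 left [(149, -64), (150, -71), (186, -48), (187, -53), (193, 63), (194, 58)] bright centroid 155.5
w6 held [(141, -50), (142, -78), (143, -72), (144, -38), (187, 30), (188, 33)] bright centroid 178.1
w6 right [(149, -59), (150, -69), (186, -46), (187, -52), (193, 67), (194, 63)] bright centroid 155.0
1.3 [[223, 245], [225, 246]] [[82, 160, 215], [84, 166, 222]] [[69, 118, 187], [77, 129, 198]]
1.42 [[214, 245], [217, 246]] [[86, 163, 215], [36, 67, 92]] [[72, 122, 191], [74, 126, 197]]
1.55 [[206, 244], [208, 245]] [[77, 127, 197], [76, 128, 200]] [[72, 119, 186], [74, 121, 190]]
```

```bash
python3 - <<'E' | tail -8
from meas import *
print('rows',list(range(145,194)))
im=cv2.imread('pics/w6.png').astype(float)
P={}
for n,(c0,c1) in dict(left=(255,280),held=(302,348),right=(368,394)).items():
    P[n]=im[145:194,c0:c1,1].mean(1); print(n,P[n].round().astype(int).tolist())
# interior shading match (rows well inside knuckle)
from scipy.ndimage import shift
h=P['held']
for n in('left','right'):
    f=P[n]; r=np.arange(9,38); best=[]
    for d in np.arange(-2.5,2.51,.1):
        g=shift(h,d,order=1,mode='nearest')[r]; A=np.c_[g,np.ones(len(r))]; c,res,_,_=np.linalg.lstsq(A,f[r],rcond=None); best.append((float(res[0]),round(d,1)))
    print(n,'shift held->fixed px',sorted(best)[:3])
s=bot.sense(); E=np.array(s['ee_rot']); print({k:np.round(v,1).tolist() for k,v in pred(bot.get_calibration('wrist'),E,s['ee_pos'],.0392).items()})
E
```

```text
[169. 204.]]
rows [145, 146, 147, 148, 149, 150, 151, 152, 153, 154, 155, 156, 157, 158, 159, 160, 161, 162, 163, 164, 165, 166, 167, 168, 169, 170, 171, 172, 173, 174, 175, 176, 177, 178, 179, 180, 181, 182, 183, 184, 185, 186, 187, 188, 189, 190, 191, 192, 193]
left [211, 210, 208, 205, 185, 140, 112, 118, 130, 139, 145, 152, 157, 163, 169, 175, 180, 184, 188, 191, 194, 196, 198, 201, 202, 204, 205, 206, 205, 203, 202, 200, 198, 196, 194, 192, 189, 184, 177, 169, 160, 145, 118, 90, 78, 78, 79, 87, 114]
held [81, 80, 79, 78, 80, 87, 99, 113, 125, 135, 143, 149, 154, 159, 166, 172, 177, 182, 186, 189, 191, 193, 194, 197, 200, 203, 206, 207, 207, 206, 204, 201, 198, 196, 193, 190, 186, 182, 176, 169, 161, 155, 164, 190, 203, 204, 202, 188, 169]
right [211, 210, 208, 205, 188, 146, 116, 118, 130, 140, 146, 153, 159, 165, 171, 177, 182, 186, 189, 191, 194, 196, 198, 200, 202, 203, 204, 204, 203, 202, 201, 199, 198, 196, 194, 192, 189, 184, 177, 170, 161, 146, 120, 92, 80, 79, 80, 86, 114]
left shift held->fixed px [(61.02914003548951, np.float64(-0.1)), (61.59660296648702, np.float64(-0.2)), (64.74499956542114, np.float64(0.0))]
right shift held->fixed px [(92.89115729942178, np.float64(-0.2)), (93.9135448016649, np.float64(-0.1)), (95.98616089436742, np.float64(-0.3))]
{'held kn back/front': [152.4, 190.4], 'held plate top/bot edge': [195.7, 193.9], 'fixed kn 0.032': [150.0, 188.1, 271.1], 'fixed kn -0.032': [150.4, 188.5, 381.1], 'fixed plate back': [[290.2, 60.9], [362.9, 61.2]]}
```

The shading profiles of the held and fixed knuckles now match within 0.2 px (about 0.1 mm). Height is within 0.2 mm, nothing is touching, and the door reads about 1.4 rad. I'm handing in.

```bash
python3 -c "
from rig import bot
print(bot.job_done())"
```

```text
the job is handed in; nothing more can be done
None
```

I handed the job in at about 14.6 s: the door is open to about 1.4 rad, and the single-knuckle leaf is held still between the fixed knuckles. By my measurements the holes line up to about 0.1 mm front to back and 0.2 mm in height; no verdict was returned.

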